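Hold the thermometer box open for spraying

TASK

I am about to disinfect the thermometers with the amber spray bottle and need both hands free: take the loose white overcap off the sprayer and set it down upright in the shallow steel dish, without dropping it and leaving the bottle standing where it is. Then take the bow handle on the lid of the white thermometer box, lift the lid to 60 degrees from shut, so that it makes a splash-back, and finish still holding it there, steady, because it falls shut when let go. Leave the other things on the table where they are.

Things in the scene. Friction and masses are not known exactly. Their poses are not given: they have to be found in the camera images.
- cap_center (a point): centre (half-way up) of the loose overcap: a white plastic thimble, open below, 28 mm across and 42 mm high, 15 g, wall 2.5 mm. At the start it sits upright over the spray head of the spray bottle, not clipped, its lower edge on the bottle's collar 98 mm above the table (its top 140 mm above the table); the spray head reaches 28 mm up inside it with 3 mm play all round, so it lifts straight up. z = the cap's axis, up.
- cap: the same overcap, origin at the centre of its lower, open edge, z up
- spray_neck (a point): top of the collar of the amber glass spray bottle (round, 46 mm across, shoulder at 75 mm, collar top 98 mm and white spray head top 126 mm above its foot, about 220 g, loose on the table); the point lies on the bottle's axis 98 mm above its foot, z up. It is the only bottle with a tall slim white cap and no label; the other two amber bottles have low, wide black screw caps and a paper label.
- dish_floor (a point): centre of the inner floor of a shallow round steel dish, loose on the table: 110 mm across the rim, 100 mm at the foot, 15 mm high, floor 3 mm thick, walls 2.5 mm, inner floor 94 mm across; z up. (A stocked wooden spice rack, 270 mm high, stands fixed along the right side of the table, at least 100 mm to the right of everything listed here.)
- thermo_box: white plastic thermometer box, fixed to the table: 120 mm deep (its x) by 200 mm wide (its y) by 75 mm high, origin at the centre of its underside, z up; its hinge runs along its far long side (+x), its front faces -x. Four thermometers lie inside.
- lid (a joint): opening angle of the box's lid in rad: 0 = shut and level, growing as its front edge swings up; 60 degrees = 1.047; stop at 1.9. The clip is already undone. Weight (about 0.2 kg) and a light spring in the hinge shut it from any angle; holding it takes under 3 N at the handle.
- lid_hinge (a point): middle of the hinge line, 60 mm behind the box's centre (+x of the box) and 75 mm above the table; its y axis runs along the hinge line. The lid turns about this line.
- lid_handle (a point): middle of the grip bar of the lid's steel bow handle: round bar 10 mm thick, 84 mm long between its two posts, parallel to the hinge line, its centre 37 mm above the lid's top face. With the lid shut it lies 95 mm in front of the hinge line (-x of the box) and 42 mm above it, that is 117 mm above the table; it turns with the lid. The axes are the lid's: x away from the front edge, y along the bar, z out of the top face.
- amber_small: bystander: small amber bottle with black screw cap and label, 46 mm across, 100 mm high, origin under its foot
- amber_large: bystander: large amber bottle with black screw cap and label, 66 mm across, 150 mm high, origin under its foot
- bell: bystander: small white ceramic bell, 48 mm across, 63 mm high, origin under its foot
- ice_shell: bystander: flat blue silicone ice-pack shell, 95 x 150 x 26 mm, origin under its centre
- nail_file: bystander: steel nail file with dark wooden grip lying flat, 157 mm long along its x, 15 mm wide, 5 mm thick, origin near its middle
- tape: bystander: roll of paper tape lying flat, 68 mm across, 25 mm high, origin under its centre

How it is judged:
By the outcome, as a careful person would: the job done as asked, in the order asked, and still so for the second after the job is handed in, while the arm keeps its last pose, push and grip.
It also fails if it takes over 58 s, if anything falls off the work surface, if the arm or the gripper's body presses on something with over 40 N, if the wrist force passes 120 N, or if a joint passes its speed limit or range.

ROBOT

A 7-joint arm with a two-finger parallel gripper is mounted at the origin on the work surface. World frame = base frame: x ahead of the robot, y to its left, z up, the work surface at z = 0. Lengths are in m, angles in rad, forces in N, time in s.
With the tool pointing down it reaches from about 0.4 to 0.85 m from the base axis. Payload 10.4 kg.
Tool frame: the origin (TCP) lies between the finger pads; the fingertips stand ahead of it and the grasp point (between the pads) lies 5 mm behind it (manip.tip_extent is the z of the fingertips in the tool frame, in m); z points along the fingers, y is the line along which they close (so a half turn about z gives the same grasp; the last joint's range is limited). The gripper opens to 85 mm and grips with 20 to 120 N. Pads are 22 mm wide; open, the fingers measure 114 mm over their backs; the gripper's body (76 mm by 85 mm) begins 54 mm behind the grasp point. The pads swing forward as they close: fully open they stand 13 mm farther back than shut.
Start: joints at [1.23, 0.332, -0.065, 1.46, 0.022, 1.35, -0.088], TCP at [0.195, -0.594, 0.245] pointing down, gripper open.
Joint ranges: [-2.6, 2.6], [-0.5, 2.12], [-1.47, 1.34], [0.16, 2.42], [-1.27, 4.41], [0.06, 2.06], [-2.6, 2.6]. Speed limits (rad/s): [2.22, 2.22, 2.79, 2.79, 3.14, 3.14, 3.14].

INTERFACE

Orientations are given as a unit quaternion [x, y, z, w].
In Python, from workcell import status, viewer, manip gives the robot as it stands.
- The arm moves only by the tool play_rows, never from a script. Its argument "plan" is one flat list of numbers, 7 for each row, row after row: the turn, a rotation vector about the tool's x, y, z in degrees, then the shift along the tool's x, y, z in m, then the opening, from 0 (shut) to 1 (fully open). In form: [ax, ay, az, dx, dy, dz, grip, ax, ay, az, dx, dy, dz, grip, ...]. A call has 1 to 20 rows; each row is the pose to reach, as a shift and turn from the pose commanded when the call began, along the tool's axes at that moment; what a row does not reach only later rows make up. A row lasts 1/8 s, in which the tool goes at most 62.5 mm and 10.7 degrees, less where a joint would pass 70% of its speed; a pose out of reach is approached as far as the arm can. A call with a gripper value outside its range is refused whole. The fingers move at their own pace and stop on an object; "squeeze" is the grip in N (left out, the last holds). Time passes only in rows, so rows that repeat a pose let the fingers close. It gives the time, the measured TCP pose, the force, the opening and the grip force at its end, in the units of the state.
- status.get_obs(): the state, without advancing time (a new reading comes with each control period).
- viewer.camera(name): name is "side" or "top"; returns the picture (420x560x3 uint8, red, green, blue); there is no depth.
- viewer.camera_model(name): a dict with "fx", "fy", "cx", "cy" (pixels), "D" ([k1, k2, p1, p2, k3] as OpenCV has them; the pictures are not rectified), "R" (3x3) and "t" (3): a world point X has camera coordinates R X + t. Camera axes: x right, y down, z forward; pixel columns grow to the right and rows downward; lengths in m; the calibration is good to about 2 mm. A picture is of the moment at which its call begins. camera_model takes no time and is no camera call.
- manip.hand_in(): hands the job in; it is judged then, once.
The state is a dict: "clock": time; "joint_pos": joint angles; "joint_velocities": joint speeds; "tau": joint torques, N m; "position": TCP position; "ee_rot": TCP orientation; "ft_force": force on the tool from outside, world axes, zero at the start; "torque": the same for the moment, N m; "grip_width": opening from 0.0 (shut) to 1.0 (fully open); "grasp_force": force on a finger pad.
Only numpy, scipy, OpenCV 4.12 (cv2) and the standard library are available. Lean on these libraries where they do the work, as an engineer would, in place of code of your own. Each camera call takes 0.05 s, during which the arm holds its last target. There are 200 camera calls.

## Working session

There is one attempt and no reset: what is moved stays moved. The work goes in short steps, Python scripts to look and compute and a tool call to move; the robot and the scene stay as the last step left them, time stands still between calls to the robot, and variables do not carry over. Pictures are saved under pics/ and viewed, at most 10 in all, crops included, and the job is handed in when it is done.

Besides the shell and the picture viewer there is one more tool, called after ">>>" by a JSON object that holds its "fn" and its "kwargs", one argument or row to a line. play_rows: Moves the arm, as the interface text tells. Its arguments: {"type":"object","properties":{"plan":{"type":"array","items":{"type":"number"}},"squeeze":{"type":"number"}},"required":["plan"]}

```bash
mkdir -p pics; cat > h.py <<'E'
import numpy as np, cv2
from workcell import status, viewer, manip
from scipy.spatial.transform import Rotation as Ro
def cam(n):
    m=viewer.camera_model(n); K=np.array([[m['fx'],0,m['cx']],[0,m['fy'],m['cy']],[0,0,1]])
    return K,np.array(m['D']),np.array(m['R']),np.array(m['t'])
def at_z(n,uv,z):
    K,D,R,t=cam(n); p=cv2.undistortPoints(np.array([[uv]],float),K,D)[0,0]
    d=R.T@np.array([p[0],p[1],1]); c=-R.T@t
    return c+d*(z-c[2])/d[2]
def proj(n,X):
    K,D,R,t=cam(n); return cv2.projectPoints(np.atleast_2d(np.array(X,float)),cv2.Rodrigues(R)[0],t,K,D)[0][:,0]
def snap(n,f,crop=None,s=1):
    im=viewer.camera(n)[:,:,::-1]
    if crop: a,b,c,d=crop; im=im[b:d,a:c]
    cv2.imwrite('pics/'+f,cv2.resize(im,None,fx=s,fy=s,interpolation=cv2.INTER_CUBIC))
E
python3 - <<'E'
from h import *
snap('top','t0.png',s=1.4); snap('side','s0.png',s=1.4)
o=status.get_obs(); print(o['position'],o['ee_rot'],o['grip_width'],o['clock'],manip.tip_extent)
for n in('top','side'):
    K,D,R,t=cam(n); print(n,-R.T@t,R[2],K[0,0])
E
```

```text
[ 0.19522396 -0.59339887  0.24459241] [ 9.87401852e-01  1.58231392e-01 -1.00228467e-04 -6.31554393e-04] 0.9984528226890378 0.1 0.014
top [ 0.38840749 -0.05328442  1.0294447 ] [ 0.19001993  0.02208207 -0.98153187] 450.41088118862217
side [ 0.42644075 -0.65411114  0.84929871] [ 0.14868609  0.60805163 -0.77984977] 438.5502600895581
```

View pics/t0.png

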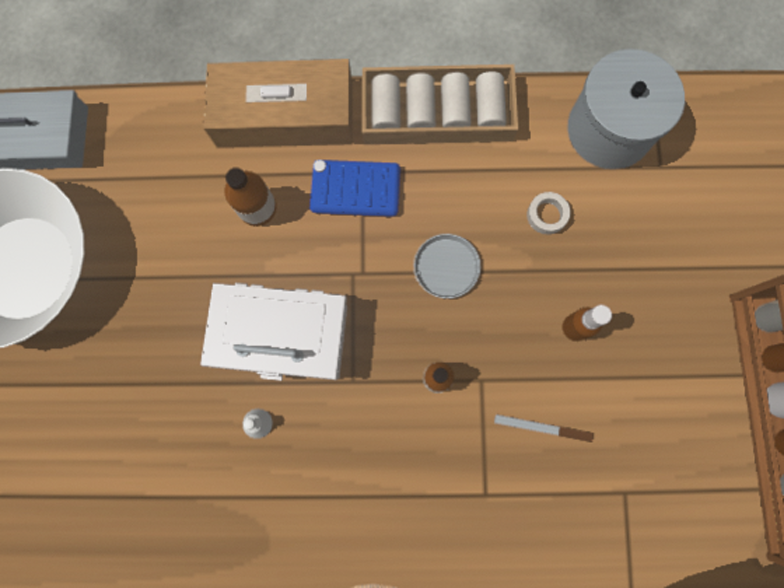

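View pics/s0.png

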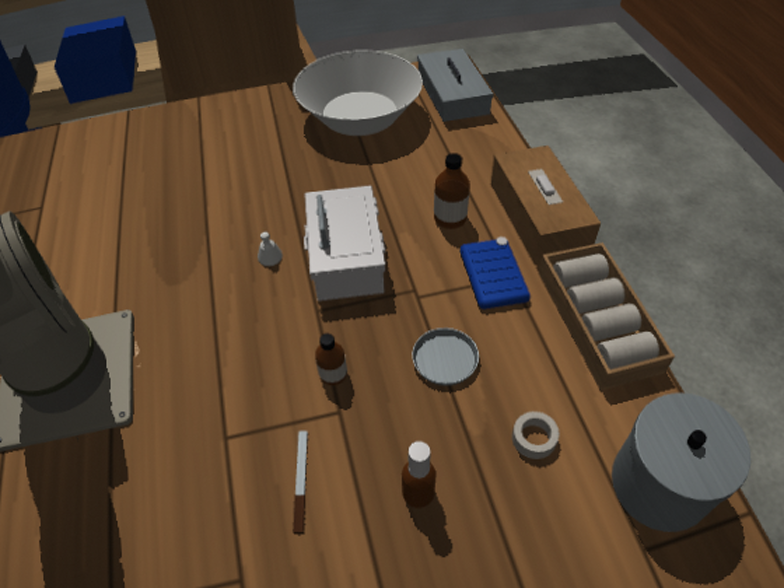

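The top view shows the spray cap at about (600,316), the dish at (448,266) and the handle bar from (238,350) to (300,356), all at 1.4x. In the side view the cap is at (419,455), the dish at (446,356) and the handle at (322,222). I'll enlarge these.

```bash
python3 - <<'E'
from h import *
T=viewer.camera('top')[:,:,::-1];S=viewer.camera('side')[:,:,::-1]
def c(im,a,b,w,h,s): return cv2.resize(im[b:b+h,a:a+w],None,fx=s,fy=s,interpolation=cv2.INTER_CUBIC)
# 5x cap(top, origin 395,205; 60x50) ; 5x cap side(275,310); handle top (140,195;110x80 at 4)... 
r1=np.hstack([c(T,400,210,50,50,5),c(S,275,310,50,50,5),c(S,290,230,60,50,5)])
r2=np.hstack([c(T,140,195,112,80,4),c(S,210,130,88,80,4)])
w=max(r1.shape[1],r2.shape[1]); p=lambda r:cv2.copyMakeBorder(r,0,0,0,w-r.shape[1],0)
cv2.imwrite('pics/c0.png',np.vstack([p(r1),p(r2)]))
E
```

```text
(no output)
```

View pics/c0.png

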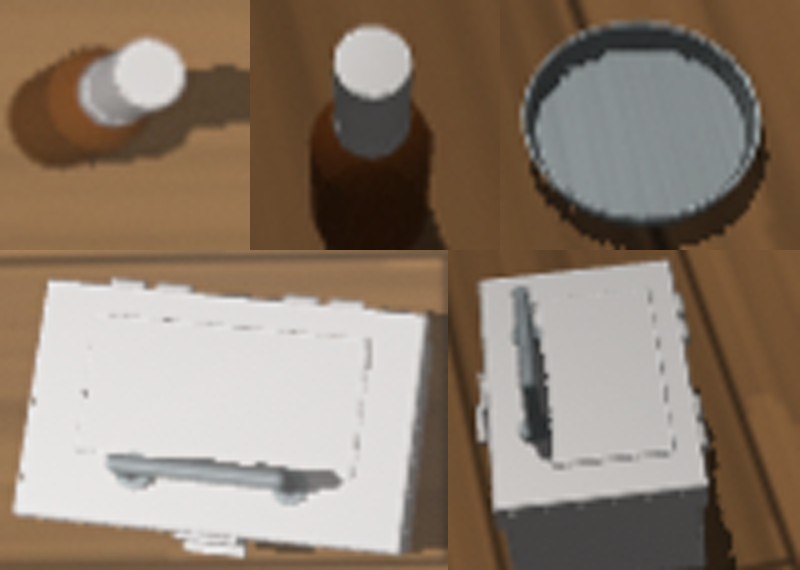

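Top crop: cap top centre is full-frame (429.8,224.8), the bar runs (168,248)–(212,252), and the lid corners are (152,203), (247,211), (144,261) and (240,271). Side crop: cap top (299.4,322.4), dish rim centre (318.4,254.4), bar (228,140.5)–(230,175.5).

```bash
python3 - <<'E'
from h import *
np.set_printoptions(precision=4,suppress=True)
print('cap',at_z('top',(429.8,224.8),.14),at_z('side',(299.4,322.4),.14))
print('dish',at_z('top',(320,190),.015),at_z('side',(318.4,254.4),.015))
print('bar T',at_z('top',(168,248),.12),at_z('top',(212,252.3),.12))
print('bar S',at_z('side',(228,140.5),.12),at_z('side',(229.8,175.5),.12))
C=[at_z('top',q,.08) for q in [(152,203),(247,211.3),(143.8,260.8),(240,270.8)]]
print('lid',C,np.mean(C,0), 'sizes',np.linalg.norm(C[0]-C[1]),np.linalg.norm(C[0]-C[2]))
for a,b in((C[1],C[0]),(C[3],C[2])): print(np.degrees(np.arctan2(*(a-b)[:2])))
for n,q,z in(('small',(440,376),.1),('tape',(550,213),.025),('large',(236,178),.15),('bell',(255,423),.05),('file',(497,420),.005),('file',(592,437),.005),('ice',(400,165),.026),('ice2',(398,215),.026),('rackfront',(735,298),.27)):
    print(n,at_z('top',(q[0]/1.4,q[1]/1.4),z)[:2])
o=status.get_obs();print(Ro.from_quat(o['ee_rot']).as_matrix(),o['joint_pos'])
E
```

```text
cap [ 0.5201 -0.337   0.14  ] [ 0.523  -0.3375  0.14  ]
dish [ 0.624 -0.13   0.015] [ 0.627  -0.1314  0.015 ]
bar T [0.4838 0.1909 0.12  ] [0.4739 0.1004 0.12  ]
bar S [0.4853 0.1867 0.12  ] [0.4689 0.0653 0.12  ]
lid [array([0.5865, 0.2401, 0.08  ]), array([0.5647, 0.0328, 0.08  ]), array([0.4614, 0.2529, 0.08  ]), array([0.4381, 0.0475, 0.08  ])] [0.5127 0.1433 0.08  ] sizes 0.20844187210453427 0.12580510071540257
-173.99765883166924
-173.5186910711753
small [ 0.4395 -0.107 ]
tape [ 0.7089 -0.3011]
large [0.7327 0.1905]
bell [0.3741 0.1754]
file [ 0.3737 -0.2012]
file [ 0.3447 -0.3506]
ice [ 0.7979 -0.0537]
ice2 [ 0.7098 -0.049 ]
rackfront [ 0.5187 -0.4617]
[[ 0.9499  0.3126 -0.0003]
 [ 0.3126 -0.9499  0.0007]
 [-0.     -0.0008 -1.    ]] [ 1.2304  0.3326 -0.0647  1.4606  0.0216  1.3499 -0.0885]
```

```bash
cat >> h.py <<'E'
np.set_printoptions(precision=4,suppress=True)
bx=np.array([.9942,-.1075,0]); by=np.array([.1075,.9942,0])
R0=np.array([by,bx,[0,0,-1.]]).T
def rel(X,tilt=0):
    o=status.get_obs(); R=Ro.from_quat(o['ee_rot']); q=R.inv()*Ro.from_matrix(R0)*Ro.from_euler('x',tilt,degrees=True)
    print(np.round(q.as_rotvec(degrees=True),2),np.round(R.inv().apply(np.array(X)-o['position']),4))
E
python3 - <<'E'
from h import *
rel([.195,-.594,.42]); rel([.5215,-.337,.42]); rel([.5215,-.337,.22])
E
```

```text
[ -0.04  -0.02 -65.61] [-0.0004  0.0002 -0.1752]
[ -0.04  -0.02 -65.61] [ 0.3901 -0.1418 -0.1751]
[ -0.04  -0.02 -65.61] [ 0.3901 -0.1417  0.0249]
```

>>> {"fn": "play_rows", "kwargs": {
  "plan": [0,0,0,0,0,-0.06,0.8,0,0,0,0,0,-0.12,0.8,0,0,0,0,0,-0.175,0.8,0,0,0,0,0,-0.175,0.8,0,0,-10,0.055,-0.02,-0.175,0.8,0,0,-20,0.11,-0.04,-0.175,0.8,0,0,-30,0.165,-0.06,-0.175,0.8,0,0,-40,0.22,-0.08,-0.175,0.8,0,0,-50,0.275,-0.1,-0.175,0.8,0,0,-60,0.33,-0.12,-0.175,0.8,0,0,-65.6,0.39,-0.142,-0.175,0.8,0,0,-65.6,0.39,-0.142,-0.175,0.8,0,0,-65.6,0.39,-0.142,-0.175,0.8,0,0,-65.6,0.39,-0.142,-0.12,0.8,0,0,-65.6,0.39,-0.142,-0.065,0.8,0,0,-65.6,0.39,-0.142,-0.01,0.8,0,0,-65.6,0.39,-0.142,0.025,0.8,0,0,-65.6,0.39,-0.142,0.025,0.8,0,0,-65.6,0.39,-0.142,0.025,0.8],
  "squeeze": 20
}}

```text
clock: 2.58
position: [0.5215, -0.3381, 0.2222]
ee_rot: [0.745, 0.667, 0.0, 0.001]
ft_force: [-0.3, 1.1, 0.1]
grip_width: 0.799
grasp_force: 0.0
```

```bash
python3 - <<'E'
from h import *
o=status.get_obs(); print(o['position'],o['clock'],o['ft_force'],o['joint_pos'])
rel([.5215,-.337,.121])
T=viewer.camera('top')[:,:,::-1];S=viewer.camera('side')[:,:,::-1]
c=lambda im,a,b:cv2.resize(im[b:b+110,a:a+100],None,fx=4,fy=4,interpolation=cv2.INTER_CUBIC)
cv2.imwrite('pics/c1.png',np.hstack([c(T,370,170),c(S,250,260)]))
print(proj('side',[[.5215,-.337,.14]]), proj('side',[o['position']]))
E
```

```text
[ 0.5215 -0.3381  0.2222] 2.575 [-0.277   1.1076  0.0963] [ 0.8185  0.3655 -0.407   1.4881  0.1473  1.316   0.289 ]
[ 0.11  0.07 -0.11] [ 0.0012 -0.0003  0.1012]
[[298.5087 322.3371]] [[299.1622 300.7932]]
```

View pics/c1.png

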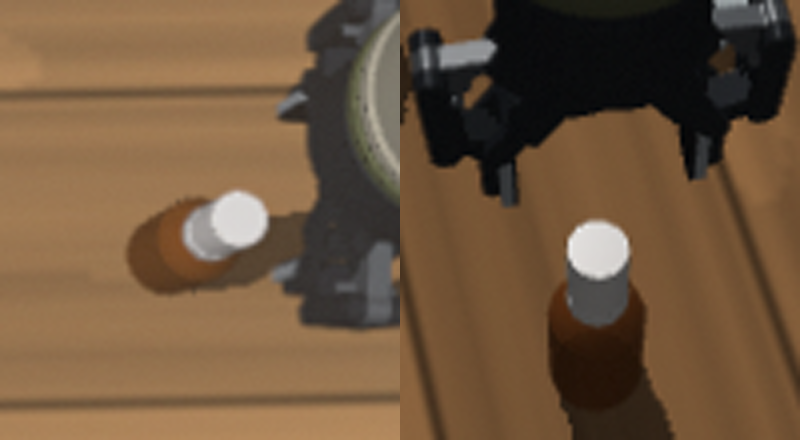

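The two fingers straddle the cap in the side crop: inner tip edges are at x≈516 and 686 with the cap at 598, so it is centred to about 1 mm. Next I'll descend and close.

>>> {"fn": "play_rows", "kwargs": {
  "plan": [0,0,0,0.001,0,0.03,0.8,0,0,0,0.001,0,0.06,0.8,0,0,0,0.001,0,0.085,0.7,0,0,0,0.001,0,0.101,0.6,0,0,0,0.001,0,0.101,0.5,0,0,0,0.001,0,0.101,0.45,0,0,0,0.001,0,0.101,0.4,0,0,0,0.001,0,0.101,0.35,0,0,0,0.001,0,0.101,0.3,0,0,0,0.001,0,0.101,0.25,0,0,0,0.001,0,0.101,0.2,0,0,0,0.001,0,0.101,0.2,0,0,0,0.001,0,0.101,0.2],
  "squeeze": 20
}}

```text
clock: 4.3
position: [0.5218, -0.3362, 0.12]
ee_rot: [0.744, 0.668, 0.0, 0.001]
ft_force: [-2.1, 1.1, 5.2]
grip_width: 0.325
grasp_force: 19.8
```

```bash
python3 - <<'E'
from h import *
o=status.get_obs(); print(o['position'],o['clock'],o['ft_force'],o['grip_width'],o['grasp_force'])
rel([.6255,-.131,.24]);rel([.6255,-.131,.027])
E
```

```text
[ 0.5218 -0.3362  0.12  ] 4.3 [-2.1327  1.0673  5.1604] 0.3248813492989382 19.837104007601738
[ 0.05  0.03 -0.03] [ 0.2151  0.081  -0.1201]
[ 0.05  0.03 -0.03] [0.2152 0.0808 0.0929]
```

>>> {"fn": "play_rows", "kwargs": {
  "plan": [0,0,0,0,0,-0.01,0.2,0,0,0,0,0,-0.02,0.2,0,0,0,0,0,-0.035,0.2,0,0,0,0,0,-0.05,0.2,0,0,0,0,0,-0.08,0.2,0,0,0,0,0,-0.12,0.2,0,0,0,0.04,0.015,-0.12,0.2,0,0,0,0.085,0.032,-0.12,0.2,0,0,0,0.13,0.049,-0.12,0.2,0,0,0,0.175,0.066,-0.12,0.2,0,0,0,0.2,0.075,-0.12,0.2,0,0,0,0.215,0.081,-0.12,0.2,0,0,0,0.215,0.081,-0.12,0.2,0,0,0,0.215,0.081,-0.08,0.2,0,0,0,0.215,0.081,-0.04,0.2,0,0,0,0.215,0.081,0,0.2,0,0,0,0.215,0.081,0.03,0.2,0,0,0,0.215,0.081,0.03,0.2]
}}

```text
clock: 6.55
position: [0.6232, -0.1328, 0.0872]
ee_rot: [0.745, 0.667, -0.002, -0.002]
ft_force: [0.1, 0.9, 0.8]
grip_width: 0.324
grasp_force: 19.8
```

```bash
python3 - <<'E'
from h import *
o=status.get_obs(); print(o['position'],o['clock'],o['ft_force'],o['grip_width'],o['grasp_force'])
rel([.6255,-.131,.027])
T=viewer.camera('top')[:,:,::-1];S=viewer.camera('side')[:,:,::-1]
c=lambda im,a,b:cv2.resize(im[b:b+150,a:a+100],None,fx=4,fy=4,interpolation=cv2.INTER_CUBIC)
cv2.imwrite('pics/c2.png',np.hstack([c(T,270,120),c(S,265,195)]))
p=o['position']; print((proj('side',[p,p-[0,0,.022],[.6255,-.131,.003]])-[265,195])*4+[400,0])
E
```

```text
[ 0.6232 -0.1328  0.0872] 6.55 [0.0566 0.915  0.7903] 0.32357142432497693 19.82834916561842
[-0.26  0.03 -0.15] [0.0021 0.0023 0.0602]
[[613.5545 166.4431]
 [611.768  190.1411]
 [609.8948 249.2108]]
```

View pics/c2.png

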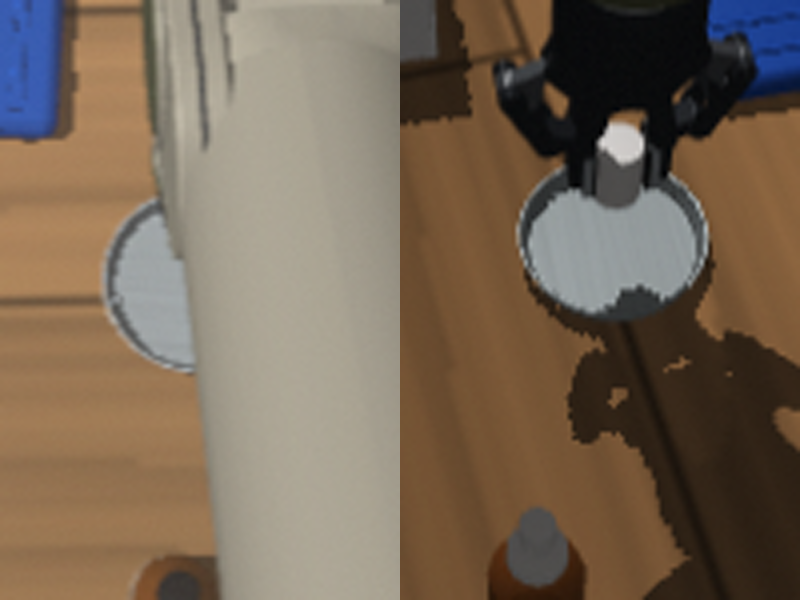

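The side crop shows the cap held upright, with its lower edge at about (618,205) over the dish, and the bottle still standing. I'll lower it and feel for contact.

>>> {"fn": "play_rows", "kwargs": {
  "plan": [0,0,0,0.002,0.002,0.02,0.2,0,0,0,0.002,0.002,0.038,0.2,0,0,0,0.002,0.002,0.048,0.2,0,0,0,0.002,0.002,0.053,0.2,0,0,0,0.002,0.002,0.053,0.2,0,0,0,0.002,0.002,0.053,0.2]
}}

```text
clock: 7.4
position: [0.6278, -0.1292, 0.0368]
ee_rot: [0.744, 0.668, 0.0, 0.0]
ft_force: [0.4, 0.1, -0.5]
grip_width: 0.32
grasp_force: 19.8
```

>>> {"fn": "play_rows", "kwargs": {
  "plan": [0,0,0,0,0,0.001,0.2,0,0,0,0,0,0.002,0.2,0,0,0,0,0,0.003,0.2,0,0,0,0,0,0.004,0.2,0,0,0,0,0,0.004,0.2]
}}

```text
clock: 8.02
position: [0.6274, -0.1292, 0.0322]
ee_rot: [0.744, 0.668, -0.0, -0.0]
ft_force: [0.2, 0.3, 0.5]
grip_width: 0.32
grasp_force: 19.8
```

>>> {"fn": "play_rows", "kwargs": {
  "plan": [0,0,0,0,0,0.001,0.2,0,0,0,0,0,0.002,0.2,0,0,0,0,0,0.003,0.2,0,0,0,0,0,0.003,0.2]
}}

```text
clock: 8.52
position: [0.6274, -0.1292, 0.0292]
ee_rot: [0.744, 0.668, -0.0, -0.0]
ft_force: [-0.4, -1.2, 0.1]
grip_width: 0.322
grasp_force: 19.8
```

>>> {"fn": "play_rows", "kwargs": {
  "plan": [0,0,0,0,0,0.001,0.2,0,0,0,0,0,0.002,0.2,0,0,0,0,0,0.002,0.2]
}}

```text
clock: 8.9
position: [0.6274, -0.1292, 0.0272]
ee_rot: [0.744, 0.668, -0.0, -0.0]
ft_force: [0.1, -0.6, 0.7]
grip_width: 0.323
grasp_force: 19.8
```

>>> {"fn": "play_rows", "kwargs": {
  "plan": [0,0,0,0,0,0.001,0.2,0,0,0,0,0,0.0015,0.2,0,0,0,0,0,0.0015,0.2]
}}

```text
clock: 9.28
position: [0.6274, -0.1292, 0.0257]
ee_rot: [0.744, 0.668, -0.0, -0.0]
ft_force: [-0.2, 0.1, 0.4]
grip_width: 0.321
grasp_force: 19.8
```

>>> {"fn": "play_rows", "kwargs": {
  "plan": [0,0,0,0,0,0.001,0.2,0,0,0,0,0,0.0015,0.2,0,0,0,0,0,0.0015,0.2]
}}

```text
clock: 9.65
position: [0.6276, -0.1292, 0.025]
ee_rot: [0.744, 0.668, 0.0, 0.0]
ft_force: [-2.9, 0.4, 5.9]
grip_width: 0.318
grasp_force: 20.3
```

>>> {"fn": "play_rows", "kwargs": {
  "plan": [0,0,0,0,0,0,0.34,0,0,0,0,0,0,0.37,0,0,0,0,0,0,0.42,0,0,0,0,0,0,0.48,0,0,0,0,0,0,0.52,0,0,0,0,0,0,0.52,0,0,0,0,0,-0.01,0.52,0,0,0,0,0,-0.025,0.55,0,0,0,0,0,-0.05,0.6,0,0,0,0,0,-0.1,0.6,0,0,0,0,0,-0.16,0.6,0,0,0,0,0,-0.19,0.6,0,0,0,0,0,-0.19,0.6]
}}

```text
clock: 11.28
position: [0.6289, -0.1291, 0.2188]
ee_rot: [0.744, 0.668, 0.002, 0.003]
ft_force: [0.2, -0.2, -0.5]
grip_width: 0.6
grasp_force: 0.0
```

```bash
python3 - <<'E'
from h import *
o=status.get_obs(); print(o['position'],o['clock'],o['ft_force'],o['grip_width'])
C=np.array([.5127,.1433,0]); H=C-.035*bx+[0,0,.117]; hinge=C+.06*bx+[0,0,.075]; print(H,hinge)
rel([H[0],H[1],.22]); rel([H[0],H[1],.112])
snap('side','s3.png',(160,100,420,400),2)
E
```

```text
[ 0.6289 -0.1291  0.2188] 11.275 [ 0.1503 -0.2237 -0.5113] 0.5998082136339979
[0.4779 0.1471 0.117 ] [0.5724 0.1368 0.075 ]
[ 0.36  0.04 -0.02] [ 0.2583 -0.1799 -0.0026]
[ 0.36  0.04 -0.02] [ 0.2584 -0.1805  0.1054]
```

View pics/s3.png

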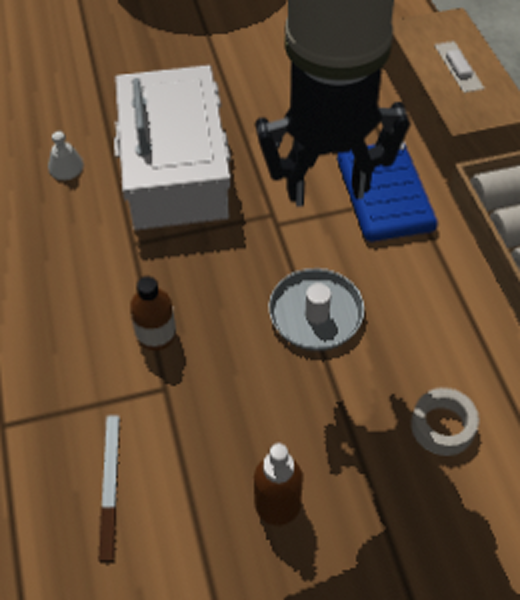

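The cap stands upright at (318,302) in the dish, and the bottle and bystanders are in place. On to the handle.

>>> {"fn": "play_rows", "kwargs": {
  "plan": [0,0,0,0.05,-0.035,-0.003,0.6,0,0,0,0.1,-0.07,-0.003,0.6,0,0,0,0.15,-0.105,-0.003,0.6,0,0,0,0.2,-0.14,-0.003,0.6,0,0,0,0.24,-0.168,-0.003,0.6,0.36,0,0,0.258,-0.18,-0.003,0.6,0.36,0,0,0.258,-0.18,0,0.6,0.36,0,0,0.258,-0.18,0.03,0.6,0.36,0,0,0.258,-0.18,0.06,0.6,0.36,0,0,0.258,-0.18,0.06,0.6]
}}

```text
clock: 12.58
position: [0.4753, 0.1449, 0.152]
ee_rot: [0.745, 0.667, -0.004, -0.004]
ft_force: [0.3, 0.5, 0.4]
grip_width: 0.6
grasp_force: 0.0
```

```bash
python3 - <<'E'
from h import *
o=status.get_obs(); print(o['position'],o['clock'],o['ft_force'],o['joint_pos'])
rel([.4779,.1471,.112])
snap('side','s4.png',(180,90,300,210),5)
p=o['position'];print((proj('side',[p,[.4779,.1471,.117]])-[180,90])*5)
E
```

```text
[0.4753 0.1449 0.152 ] 12.575 [0.2802 0.4958 0.4337] [ 0.2546  0.201  -0.6985  1.8712  0.1377  1.1295 -0.6038]
[-0.62  0.09 -0.11] [0.0026 0.0028 0.04  ]
[[226.2168 262.1009]
 [239.2346 312.0186]]
```

View pics/s4.png

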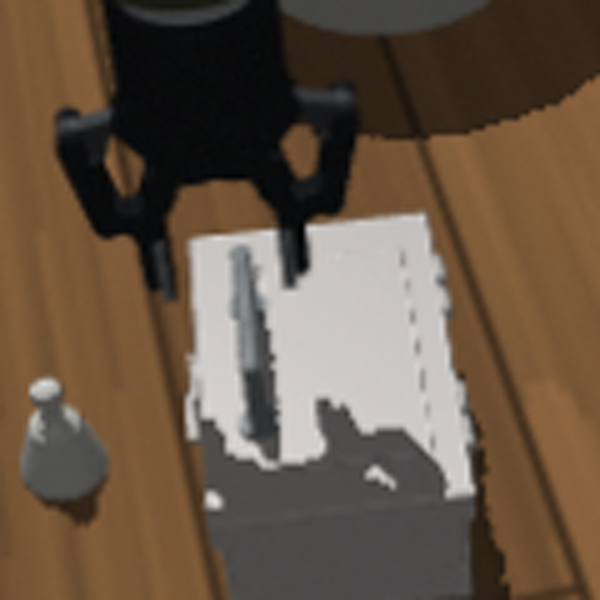

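The bar runs from about (240,250) to (262,375) between the fingers, roughly 1–2 mm to +x of my estimate.

>>> {"fn": "play_rows", "kwargs": {
  "plan": [-0.4,0,0,0.002,0.004,0.015,0.6,-0.4,0,0,0.002,0.004,0.03,0.6,-0.4,0,0,0.002,0.004,0.04,0.6,-0.4,0,0,0.002,0.004,0.04,0.5,-0.4,0,0,0.002,0.004,0.04,0.4,-0.4,0,0,0.002,0.004,0.04,0.3,-0.4,0,0,0.002,0.004,0.04,0.24,-0.4,0,0,0.002,0.004,0.04,0.18,-0.4,0,0,0.002,0.004,0.04,0.14,-0.4,0,0,0.002,0.004,0.04,0.1,-0.4,0,0,0.002,0.004,0.04,0.05,-0.4,0,0,0.002,0.004,0.04,0.05,-0.4,0,0,0.002,0.004,0.04,0.05],
  "squeeze": 30
}}

```text
clock: 14.25
position: [0.4809, 0.1483, 0.1145]
ee_rot: [0.744, 0.668, 0.001, 0.001]
ft_force: [4.8, -0.6, -2.5]
grip_width: 0.101
grasp_force: 29.2
```

```bash
cat >> h.py <<'E'
def lidrow(t0,th,k=.5,off=.0025):
    f=lambda t:np.array([-.095*np.cos(t)+.042*np.sin(t),.095*np.sin(t)+.042*np.cos(t)])+off*np.array([-np.sin(k*t),-np.cos(k*t)])
    a,b=np.radians([t0,th]); d=f(b)-f(a); X=np.array([0,d[0],-d[1]])
    return k*(th-t0),Ro.from_euler('x',-k*t0,degrees=True).apply(X)
E
python3 - <<'E'
from h import *
for t in range(3,31,3): print(t,*lidrow(0,t))
print()
for t in range(33,61,3): print(t,*lidrow(30,t))
E
```

```text
3 1.5 [ 0.      0.0023 -0.0049]
6 3.0 [ 0.      0.0048 -0.0097]
9 4.5 [ 0.      0.0075 -0.0144]
12 6.0 [ 0.      0.0105 -0.0188]
15 7.5 [ 0.      0.0138 -0.0232]
18 9.0 [ 0.      0.0172 -0.0273]
21 10.5 [ 0.      0.0209 -0.0313]
24 12.0 [ 0.      0.0248 -0.0351]
27 13.5 [ 0.      0.0288 -0.0386]
30 15.0 [ 0.      0.0331 -0.042 ]

33 1.5 [ 0.      0.0035 -0.0041]
36 3.0 [ 0.      0.0071 -0.0081]
39 4.5 [ 0.      0.011  -0.0119]
42 6.0 [ 0.      0.0151 -0.0154]
45 7.5 [ 0.      0.0193 -0.0187]
48 9.0 [ 0.      0.0237 -0.0218]
51 10.5 [ 0.      0.0283 -0.0247]
54 12.0 [ 0.      0.033  -0.0273]
57 13.5 [ 0.      0.0378 -0.0297]
60 15.0 [ 0.      0.0428 -0.0318]
```

>>> {"fn": "play_rows", "kwargs": {
  "plan": [1.5,0,0,0,0.0023,-0.0049,0.05,3,0,0,0,0.0048,-0.0097,0.05,4.5,0,0,0,0.0075,-0.0144,0.05,6,0,0,0,0.0105,-0.0188,0.05,7.5,0,0,0,0.0138,-0.0232,0.05,9,0,0,0,0.0172,-0.0273,0.05,10.5,0,0,0,0.0209,-0.0313,0.05,12,0,0,0,0.0248,-0.0351,0.05,13.5,0,0,0,0.0288,-0.0386,0.05,15,0,0,0,0.0331,-0.042,0.05,15,0,0,0,0.0331,-0.042,0.05,15,0,0,0,0.0331,-0.042,0.05]
}}

```text
clock: 15.75
position: [0.5128, 0.1447, 0.1565]
ee_rot: [0.738, 0.662, -0.088, -0.097]
ft_force: [-4.1, -2.8, 1.3]
grip_width: 0.1
grasp_force: 29.5
```

>>> {"fn": "play_rows", "kwargs": {
  "plan": [1.5,0,0,0,0.0035,-0.0041,0.05,3,0,0,0,0.0071,-0.0081,0.05,4.5,0,0,0,0.011,-0.0119,0.05,6,0,0,0,0.0151,-0.0154,0.05,7.5,0,0,0,0.0193,-0.0187,0.05,9,0,0,0,0.0237,-0.0218,0.05,10.5,0,0,0,0.0283,-0.0247,0.05,12,0,0,0,0.033,-0.0273,0.05,13.5,0,0,0,0.0378,-0.0297,0.05,15,0,0,0,0.0428,-0.0318,0.05,15,0,0,0,0.0428,-0.0318,0.05,15,0,0,0,0.0428,-0.0318,0.05,15,0,0,0,0.0428,-0.0318,0.05,15,0,0,0,0.0428,-0.0318,0.05]
}}

```text
clock: 17.5
position: [0.5628, 0.139, 0.1778]
ee_rot: [0.719, 0.645, -0.173, -0.192]
ft_force: [-4.6, -4.0, 11.1]
grip_width: 0.103
grasp_force: 30.1
```

```bash
python3 - <<'E'
from h import *
o=status.get_obs(); p=o['position']; print(p,o['clock'],o['ft_force'],o['grip_width'],o['joint_velocities'])
R=Ro.from_quat(o['ee_rot']); z=R.apply([0,0,1]); d=p-np.array([.4809,.1483,.1145])
print('tilt',np.degrees(np.arccos(-z[2])),'dx,dz',d@bx,d[2])
bar=p-.0025*z
hg=np.array([.4809,.1483,.117])+.095*bx-[0,0,.042]
v=bar-hg; print('bar r',np.hypot(v@bx,v[2]),'th',np.degrees(np.arctan2(v[2],-(v@bx))-np.arctan2(.042,.095)))
im=viewer.camera('side')[:,:,::-1]
im=np.ascontiguousarray(im[60:220,180:340]); im=cv2.resize(im,None,fx=3.7,fy=3.7,interpolation=cv2.INTER_CUBIC)
hc=np.array([.5724,.1368,.075])
for th,c in((55,(0,0,255)),(60,(0,255,0)),(65,(255,0,0))):
    t=np.radians(th); P=[]
    for s in(-.1,.1):
        for L,up in((.122,.005),): P.append(hc+by*s+bx*(-L*np.cos(t)+up*np.sin(t))+np.array([0,0,L*np.sin(t)+up*np.cos(t)]))
    q=((proj('side',P)-[180,60])*3.7).astype(int); cv2.line(im,tuple(map(int,q[0])),tuple(map(int,q[1])),c,1)
cv2.imwrite('pics/s5.png',im)
E
```

```text
[0.5628 0.139  0.1778] 17.5 [-4.6068 -4.0405 11.0964] 0.10309174107037009 [ 0.0016 -0.0007 -0.0007 -0.0002 -0.0008  0.0003  0.0003]
tilt 29.96783980757108 dx,dz 0.08237096580384846 0.06328346740036157
bar r 0.10556433919136107 th 59.96131025398509
```

View pics/s5.png

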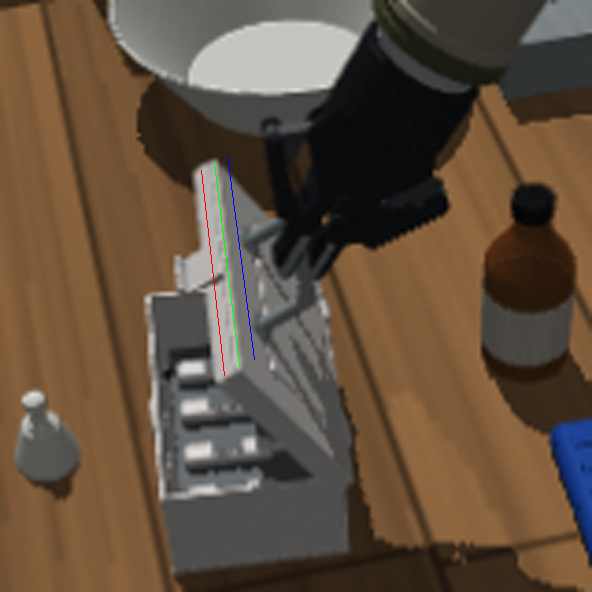

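The lid's top front edge, (217,160)–(242,372), lies on the green 60° line. I'll ease off the small radial push and let it settle.

>>> {"fn": "play_rows", "kwargs": {
  "plan": [0,0,0,0,-0.0005,-0.0009,0.05,0,0,0,0,-0.0005,-0.0009,0.05,0,0,0,0,-0.0005,-0.0009,0.05,0,0,0,0,-0.0005,-0.0009,0.05,0,0,0,0,-0.0005,-0.0009,0.05,0,0,0,0,-0.0005,-0.0009,0.05]
}}

```text
clock: 18.3
position: [0.5627, 0.1391, 0.1778]
ee_rot: [0.719, 0.645, -0.173, -0.192]
ft_force: [-4.0, -3.6, 6.9]
grip_width: 0.102
grasp_force: 29.8
```

Force dropped and the pose is steady, so I'm handing in.

```bash
python3 - <<'E'
from h import *
print(manip.hand_in())
E
```

```text
the job is handed in; nothing more can be done
None
```

The job is handed in: the overcap stands upright in the steel dish, the spray bottle and other things appear unmoved in the last pictures, and the arm is holding the lid at about 60°, steady, at about 18 s on the clock.

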